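# Draw the top panel off the stack into the gluing jig

### The job

Four square wooden panels lie in the spring-loaded magazine. Press lightly on the top one and slide it - without lifting, tipping or squeezing it hard - off the stack and across onto the deck of the gluing jig, then slide it home in the jig's corner so that it lies flat and touches both the end stop and the side fence. Leave the three panels below in the magazine where they are, leave the loose things around alone, and take your hand away.

Things in the scene. Friction and masses are not known exactly. Their poses are not given: they have to be found in the camera images.
- panel_top_center (a point): Centre (half-way up) of the top panel: pale wood, 100 x 100 x 8 mm, about 0.11 kg, x and y along its sides. Waxed: wood slides on wood with friction about 0.3; fingertips grip it better. Too wide to grip, its edges boxed in by the magazine: move it by pressing closed fingertips on its face. More than 20 N from the fingers mars it.
- panel_second_center (a point): Centre (half-way up) of the second panel, dark wood, 100 x 100 x 8 mm, directly under the top one; to stay in the magazine, as must the two panels under it.
- panel_third_center (a point): Centre (half-way up) of the third panel, pale wood, 100 x 100 x 8 mm.
- panel_bottom_center (a point): Centre (half-way up) of the lowest panel, dark wood, 100 x 100 x 8 mm.
- magazine: Fixed brown wooden box round the stack, 138 (x) x 122 (y) x 72 mm; origin on the worktop under the stack's middle. Walls at -y and both x sides stand 6 mm above the top panel, 3 mm from its edges; +y side open to the jig. The stack rests on a sprung plate (sinks 1 mm per 3 N): pressed with over 12 N the top panel can sink below the jig's deck edge and jam on it.
- jig: Fixed jig at the magazine's open side, axes nearly parallel to it; origin underneath. Grey deck, edge at y = -60 mm, across a gap of about 15 mm from the stack. Its height is set by screws and not measured: 4 to 9 mm below the top panel's underside, to be felt. It is cushioned: gives 1 mm per 8 N. Aluminium end stop (face at y = +55 mm) and side fence (face at x = +55 mm), tops at 66 mm.
- jig_seat (a point): Point above the place for the panel's centre: 50 mm from the inner faces of both the end stop (towards +y) and the side fence (towards +x). Height: that of the panel's centre if the deck stands at its highest setting; it comes to rest 0 to 5 mm lower. Axes as the jig's. The panel comes off the stack 10-35 mm away from the fence.
- sanding_block: Loose brown rubber sanding block, 52 x 68 x 24 mm; origin at the centre of its underside. A bystander.
- turned_part: Loose small turned wooden part, 36 mm across, 52 mm high; origin at the centre of its underside. A bystander.
- chuck_key: Loose black T-shaped chuck key, 70 x 70 x 12 mm; origin at the centre of its underside. A bystander.
Things that resemble listed ones, but are neither listed nor needed, are in the scene too. What is shaped like the part that bears panel_top_center but green is not meant.

How it is judged:
By the outcome, as a careful person would: the job done as asked, in the order asked, and still so for the second after the job is handed in, with the robot touching nothing.
It also fails if it takes over 69 s, if anything falls off the work surface, if the arm or the gripper's body presses on something with over 40 N, if the wrist force passes 120 N, or if a joint passes its speed limit or range.

### The arm

A 6-joint arm with a two-finger parallel gripper is mounted at the origin on a cart in front of the work surface, level with it; the furniture and walls round the work are solid. World frame = base frame: x ahead of the robot, y to its left, z up, the work surface at z = 0. Lengths are in m, angles in rad, forces in N, time in s.
With the tool pointing down it reaches from about 0.425 to 0.95 m from the base axis. Payload 14.7 kg.
Tool frame: the origin (TCP) lies where the fingers leave the gripper's body, on its centre line; the fingertips stand 73 mm ahead of it and the grasp point (between the pads) lies 54 mm ahead of it (bot.tip_extent is the distance from the TCP to the fingertips, in m); z points along the fingers, y is the direction in which the jaws open and shut (so a half turn about z gives the same grasp; the last joint's range is limited). The gripper opens to 85 mm and grips with 20 to 120 N. Pads are 22 mm wide; open, the fingers measure 114 mm over their backs; the gripper's body (76 mm by 85 mm) begins 54 mm behind the grasp point. The pads swing forward as they close: fully open they stand 13 mm farther back than shut.
Start: joints at [1.209, 0.48, 1.596, -0, 1.065, -0.047], TCP at [0.201, 0.618, 0.304] pointing down, gripper open.
Joint ranges: [-2.75, 2.75], [-0.82, 2.05], [0.23, 2.67], [-1.56, 4.7], [0.09, 2.69], [-2.92, 2.92]. Speed limits (rad/s): [1.89, 1.89, 2.39, 3.01, 3.01, 3.01].

### API

Orientations are given as a unit quaternion [x, y, z, w].
In Python, from station import bot, viewer, nets gives the robot as it stands. Calls block until the motion is done:
- bot.move_ptp(position, orientation): joint-space move of the TCP to a pose.
- bot.move_linear(position, rot=None, speed=0.15, threshold=None): straight line of the TCP; rot=None keeps the orientation; speed is the mean speed in m/s. With threshold (N) it stops when the force on the tool has changed by that much, and returns True; else False.
- bot.goto_joints(angles): joint-space move.
- bot.ungrasp() and bot.grasp(newtons=None): open the fingers fully, or close them until they stop; newtons is the grip in N (None keeps the last).
- bot.wait(seconds).
- bot.solve_ik(position, orientation): joint angles nearest the present ones, or None.
- viewer.snapshot(name): name is "scene" or "side" or "wrist"; returns the picture (400x640x3 uint8, red, green, blue); there is no depth.
- viewer.camera_info(name): a dict with "fov_y" (degrees; the focal length in pixels is half the picture's height over the tangent of half this angle, whatever the lens; pixels are square), "cx", "cy" (the principal point, pixels), "k1" (the pictures are not rectified: a ray, as slopes to the right and down, at radius r is drawn at 1 + k1 r^2 times it, then the intrinsics apply), "position" and "orientation" of the camera in the world; the wrist camera has in their place "mount" (4x4, takes a point from camera to tool coordinates, whose origin is the TCP and whose axes are the flange's). Camera axes: x right, y up, looking along -z (the intrinsics and any distortion apply to the point x, -y, -z); pixel columns grow to the right and rows downward; lengths in m; the calibration is good to about 2 mm. A picture is of the moment at which its call begins: read the wrist's pose just before it. camera_info takes no time and is no camera call.
A pose or a line that the arm cannot do raises bot.PlanningError and nothing moves.
- bot.finish_job(): hands the job in, once; it reports no verdict.
Trained networks look in the newest picture that a camera, given by its name, has taken for a name from the list of things; names that differ only in an ending like _2 or _b are one class to them, and where a whole thing is asked for, a point or a joint stands for the part that bears it (a point fixed in the world has none). Each returns a list of dicts, best first, with "p" (0 to 1); they miss things now and then, are a little off and sometimes report something else, mostly with a low value. They report only what shows in the picture. A call takes as long as a camera call. They do not tell look-alikes from the thing itself.
- nets.cut_out(name, camera): "region" (400x640 bool, what is visible of it).
- nets.mark_of(name, camera): "centre" ([x, y, z] in m, in the coordinates of the camera as it stood for that picture, good to about 4 mm: a listed point, or the origin of a listed thing).
Readings, each from a call of its own:
- bot.get_t(): time.
- bot.get_q(): joint angles.
- bot.get_dq(): joint speeds.
- bot.get_effort(): joint torques, N m.
- bot.get_tcp_pos(): TCP position.
- bot.get_tool_rot(): TCP orientation.
- bot.get_force(): force on the tool from outside, world axes, zero at the start.
- bot.get_ft_torque(): the same for the moment, N m.
- bot.get_grip_width(): finger opening in m.
Only numpy, scipy, OpenCV 4.12 (cv2) and the standard library are available. Lean on these libraries where they do the work, as an engineer would, in place of code of your own. Each camera call takes 0.05 s, during which the arm holds its last target. There are 200 camera calls.

## Working session

There is one attempt and no reset: what is moved stays moved. The work goes in short steps, each a Python script; the robot and the scene stay as the last script left them, time stands still between calls to the robot, and variables do not carry over. Pictures are saved under pics/ and viewed, about 8 in all and at most 12, crops included, and the job is handed in when it is done.

```bash
mkdir -p pics; ls; cat > h.py <<'E'
import numpy as np, cv2
from scipy.spatial.transform import Rotation as R
from station import bot, viewer, nets
def campose(name,tcp=None,rot=None):
    c=viewer.camera_info(name)
    if 'mount' in c:
        T=np.eye(4);T[:3,:3]=R.from_quat(bot.get_tool_rot() if rot is None else rot).as_matrix();T[:3,3]=bot.get_tcp_pos() if tcp is None else tcp
        return c,T@np.array(c['mount'])
    T=np.eye(4);T[:3,:3]=R.from_quat(c['orientation']).as_matrix();T[:3,3]=c['position'];return c,T
def project(name,P):
    c,T=campose(name);p=(np.atleast_2d(P)-T[:3,3])@T[:3,:3]
    s=np.c_[p[:,0]/-p[:,2],p[:,1]/p[:,2]];f=200/np.tan(np.radians(c['fov_y'])/2)
    r2=(s**2).sum(1,keepdims=True);return f*s*(1+c['k1']*r2)+[c['cx'],c['cy']]
def toplane(name,uv,z):
    c,T=campose(name);f=200/np.tan(np.radians(c['fov_y'])/2)
    d=(np.atleast_2d(uv).astype(float)-[c['cx'],c['cy']])/f;s=d.copy()
    for _ in range(20): s=d/(1+c['k1']*(s**2).sum(1,keepdims=True))
    D=np.c_[s[:,0],-s[:,1],-np.ones(len(s))]@T[:3,:3].T
    return T[:3,3]+D*((z-T[2,3])/D[:,2])[:,None]
def snap(name,fn=None):
    im=viewer.snapshot(name)
    if fn: cv2.imwrite('pics/'+fn,im[:,:,::-1])
    return im
def marks(name,things,k=3):
    c,T=campose(name)
    for t in things:
        for d in nets.mark_of(t,name)[:k]:
            w=T[:3,:3]@np.array(d['centre'])+T[:3,3]
            print(name,t,round(d['p'],2),w.round(4),project(name,w)[0].round())
E
python3 - <<'E'
from h import *
print(bot.get_t(),bot.get_tool_rot(),bot.tip_extent)
for n in ['scene','side','wrist']:
    snap(n,n+'0.png')
    marks(n,['panel_top_center','panel_second_center','magazine','jig','jig_seat','sanding_block','turned_part','chuck_key'])
a=cv2.imread('pics/scene0.png');b=cv2.imread('pics/side0.png');c=cv2.imread('pics/wrist0.png')
cv2.imwrite('pics/m0.png',np.vstack([cv2.resize(np.hstack([b,c]),(800,250)),cv2.resize(a,(560,350))] if 0 else [cv2.resize(np.hstack([b,c]),(800,250)),cv2.copyMakeBorder(cv2.resize(a,(560,350)),0,0,0,240,0)]))
E
```

```text
pics
0.0 [ 1.56744926e-01  9.87638935e-01 -5.87900764e-04 -1.27439044e-04] 0.0726
scene panel_top_center 0.8 [ 0.6152 -0.1535  0.0654] [362. 203.]
scene panel_top_center 0.72 [ 0.3033 -0.443   0.0038] [428. 293.]
scene panel_top_center 0.72 [ 0.6171 -0.1506  0.0389] [361. 210.]
scene panel_second_center 0.42 [ 0.6183 -0.1523  0.0581] [362. 205.]
scene magazine 0.66 [ 0.6171 -0.1516 -0.0015] [361. 221.]
scene jig_seat 0.81 [ 0.6611 -0.0228  0.0586] [332. 194.]
scene sanding_block 0.48 [0.4033 0.2139 0.0037] [236. 223.]
scene turned_part 0.68 [0.708  0.1337 0.0028] [301. 197.]
scene chuck_key 0.54 [ 0.3725 -0.2014  0.0036] [347. 256.]
side panel_top_center 0.89 [ 0.6118 -0.1521  0.0602] [363. 223.]
side panel_top_center 0.56 [ 0.3058 -0.4421  0.0042] [256. 335.]
side magazine 0.58 [ 0.615  -0.1515 -0.0013] [363. 241.]
side jig 0.59 [ 0.6544 -0.0252 -0.0039] [366. 214.]
side jig 0.29 [ 0.615  -0.1487 -0.0012] [363. 240.]
side jig_seat 0.6 [ 0.6552 -0.0194  0.0561] [366. 196.]
side sanding_block 0.68 [ 0.4027  0.2197 -0.0041] [274. 181.]
side turned_part 0.44 [0.7084 0.1358 0.0009] [370. 184.]
side chuck_key 0.59 [ 0.6554 -0.0182  0.0578] [366. 196.]
side chuck_key 0.51 [ 0.3695 -0.1954  0.0008] [275. 260.]
wrist sanding_block 0.54 [0.4066 0.2195 0.0046] [117. 378.]
```

View pics/m0.png

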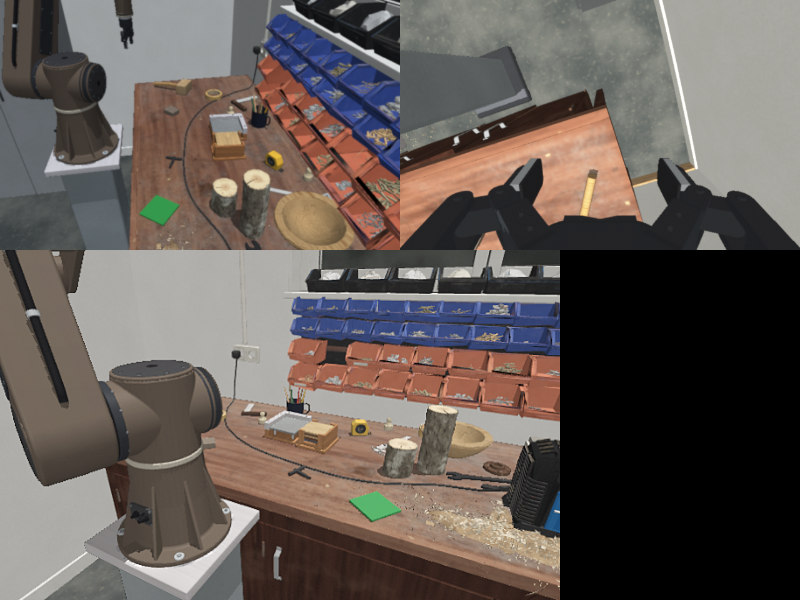

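The scene shows the magazine with the pale top panel at about (0.615,-0.152) (scene px 362,203) and the jig beyond it. The green square (scene px 428,293) is the look-alike, so I'm ignoring it. I'll go above for a close look.

```bash
python3 - <<'E'
from h import *
print(np.array(viewer.camera_info('wrist')['mount']).round(3), viewer.camera_info('wrist')['fov_y'])
for a in [0,90,180,-90]:
    q=(R.from_euler('z',a,degrees=True)*R.from_euler('x',180,degrees=True)).as_quat()
    s=bot.solve_ik([0.58,-0.09,0.36],q); print(a,None if s is None else np.round(s,2))
best=(R.from_euler('z',180,degrees=True)*R.from_euler('x',180,degrees=True)).as_quat()
bot.grasp(20)
bot.move_ptp([0.58,-0.09,0.36],best)
bot.wait(.3)
snap('wrist','w1.png'); print(bot.get_t(),bot.get_tcp_pos(),bot.get_grip_width())
marks('wrist',['panel_top_center','magazine','jig','jig_seat','turned_part'])
E
```

```text
[[-0.     0.961  0.277  0.07 ]
 [ 1.     0.     0.    -0.001]
 [ 0.     0.277 -0.961 -0.071]
 [ 0.     0.     0.     1.   ]] 65.33545283210934
0 [-0.21  0.34  1.68 -0.    1.12  1.37]
90 [-0.21  0.34  1.68  0.    1.12 -0.21]
180 [-0.21  0.34  1.68  0.    1.12 -1.78]
-90 None
5.3 [ 0.58003599 -0.08982023  0.36000331] 0.0001851194224430806
wrist jig 0.87 [ 0.6495 -0.0258  0.0025] [365. 213.]
wrist jig 0.75 [ 0.7051  0.1357 -0.0036] [468. 247.]
wrist jig_seat 0.77 [ 0.6553 -0.023   0.058 ] [373. 231.]
wrist turned_part 0.67 [0.7066 0.1322 0.0014] [467. 249.]
```

View pics/w1.png

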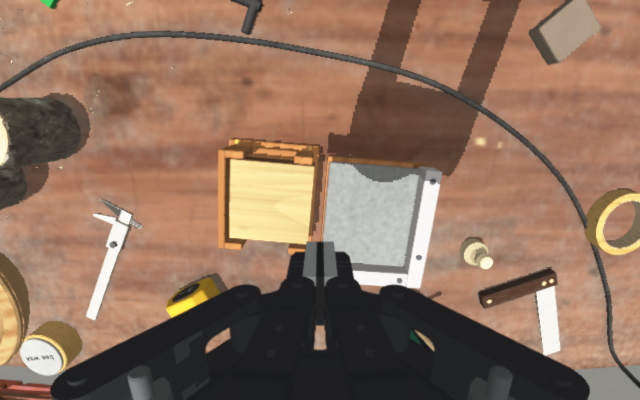

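The wrist view shows the pale panel in the magazine (px 230-313, 160-243). The jig is to the right, with the end stop at col ~420 and the fence at row ~277. Next I'll enlarge this for corners, which also confirms the target.

```bash
python3 - <<'E'
from h import *
a=cv2.imread('pics/w1.png')[135:295,215:445]
cv2.imwrite('pics/w1c.png',cv2.resize(a,None,fx=3.4,fy=3.4,interpolation=cv2.INTER_CUBIC))
E
```

```text
(no output)
```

View pics/w1c.png

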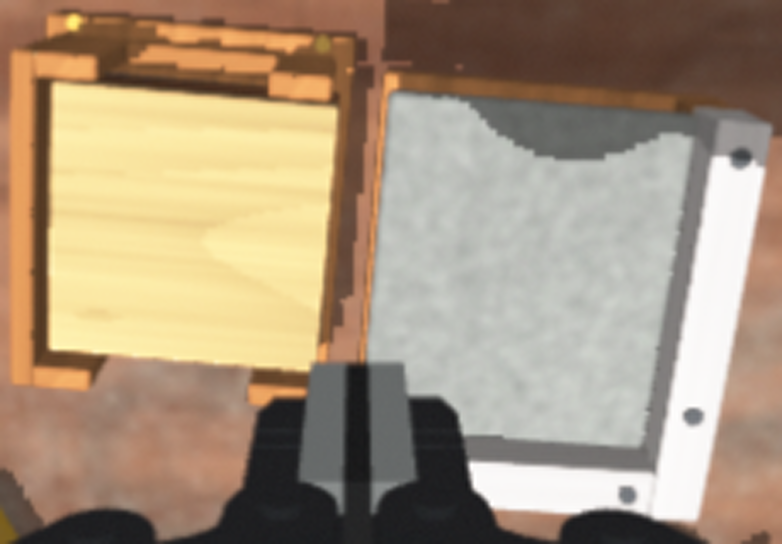

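```bash
python3 - <<'E'
from h import *
f=lambda L,z: toplane('wrist',np.array(L)/3.4+[215,135],z)
P=f([(50,82),(337,105),(318,370),(48,352)],.066);print(P.round(4),P.mean(0).round(4))
e=np.diff(np.vstack([P,P[:1]]),axis=0)[:,:2];print(np.linalg.norm(e,axis=1),np.degrees(np.arctan2(e[:,1],e[:,0])))
S=f([(712,155),(658,468)],.066);F=f([(480,462),(655,470)],.066);D=f([(388,93),(367,360)],.05)
for n,l in [('stop',S),('fence',F),('deck',D)]:
    d=(l[1]-l[0])[:2];print(n,l.round(4),np.degrees(np.arctan2(d[1],d[0])))
for cam in ['scene','side']:
    snap(cam)
    for n in ['panel_top_center','jig_seat','jig','magazine']: marks(cam,[n],1)
E
```

```text
[[ 0.5618 -0.1968  0.066 ]
 [ 0.57   -0.0976  0.066 ]
 [ 0.6693 -0.1052  0.066 ]
 [ 0.6623 -0.2057  0.066 ]] [ 0.6159 -0.1513  0.066 ]
[0.09957302 0.09957189 0.10068711 0.10086811] [ 85.25214164  -4.37919941 -94.0096654  174.98797715]
stop [[0.5876 0.0345 0.066 ]
 [0.7105 0.0253 0.066 ]] -4.307276453124429
fence [[ 0.7076 -0.0436  0.066 ]
 [ 0.7114  0.0242  0.066 ]] 86.78333041928913
deck [[ 0.5683 -0.0795  0.05  ]
 [ 0.6721 -0.0868  0.05  ]] -4.027438216893124
scene panel_top_center 0.97 [ 0.3024 -0.4448  0.004 ] [429. 293.]
scene jig_seat 0.94 [ 0.6586 -0.0241  0.0579] [332. 195.]
scene jig 0.69 [ 0.6536 -0.0257 -0.0014] [332. 210.]
scene magazine 0.64 [ 0.6172 -0.1523  0.0015] [361. 220.]
side panel_top_center 0.92 [ 0.612  -0.1517  0.062 ] [363. 222.]
side jig_seat 0.91 [ 0.6564 -0.0197  0.0578] [367. 196.]
side jig 0.78 [ 0.6536 -0.0258 -0.0057] [365. 215.]
side magazine 0.84 [ 0.6156 -0.1503 -0.0027] [363. 241.]
```

```bash
cat >> h.py <<'E'
def quat(yaw): return (R.from_euler('z',180+yaw,degrees=True)*R.from_euler('x',180,degrees=True)).as_quat()
def guarded(dz,thr=3,speed=.02):
    p=np.array(bot.get_tcp_pos());hit=bot.move_linear(p-[0,0,dz],speed=speed,threshold=thr)
    return hit
def slide(d,dist,base,Ft=6,step=.004,speed=.04,zmin=.115,fstop=None,verbose=2):
    """press-and-slide along unit xy dir d; base=force reading free in air"""
    d=np.array(d)/np.linalg.norm(d);c=np.array(bot.get_tcp_pos());n=int(round(dist/step))
    for i in range(n):
        c[:2]+=d*step;bot.move_linear(c,speed=speed)
        f=np.array(bot.get_force())-base
        if i%verbose==0: print(i,'%.1f'%((i+1)*step*1e3),'z %.4f'%c[2],f.round(1))
        if fstop and -(f[:2]@d)>fstop: print('side stop',i,f.round(1));return True
        if f[2]<1.5:
            z0=c[2];h=bot.move_linear(c-[0,0,.008],speed=.02,threshold=3);c[2]=bot.get_tcp_pos()[2]
            f=np.array(bot.get_force())-base;print('  lost; down',round((z0-c[2])*1e3,1),h,f.round(1))
        c[2]+=np.clip((f[2]-Ft)*.00015,-.001,.0012)
        if f[2]>13: c[2]+=.001
        c[2]=max(c[2],zmin)
    return False
E
python3 - <<'E'
from h import *
y=np.radians(-4.5);uy=np.array([-np.sin(y),np.cos(y)]);C=np.array([.6159,-.1513])
p=C-.025*uy
bot.move_ptp([*p,.18],quat(-4.5)); bot.move_linear([*p,.150],speed=.06); bot.wait(.2)
b=np.array(bot.get_force());print('base',b,bot.get_tcp_pos())
print(guarded(.02,3)); bot.wait(.1);print(bot.get_tcp_pos(),np.array(bot.get_force())-b)
np.save('b.npy',b)
slide(uy,.06,b); print(bot.get_t(),bot.get_tcp_pos())
snap('wrist','w2.png')
E
```

```text
base [ 0.27859116  1.08899217 -0.99464009] [ 0.61412013 -0.17631988  0.15030166]
True
[ 0.61400051 -0.17630394  0.13663542] [-0.83514668 -1.32570103  6.09095058]
0 4.0 z 0.1366 [0.7 1.3 5.9]
2 12.0 z 0.1367 [0.  0.1 5.7]
4 20.0 z 0.1367 [-0.1  0.7  6.1]
6 28.0 z 0.1367 [-1.2  0.1  6.4]
8 36.0 z 0.1368 [ 0.5 -0.7  6.1]
10 44.0 z 0.1369 [0.1 0.2 7.1]
12 52.0 z 0.1371 [ 0.3 -0.1  5.8]
14 60.0 z 0.1371 [0.2 0.7 6.3]
12.25 [ 0.61870462 -0.11618524  0.13708625]
```

View pics/w2.png

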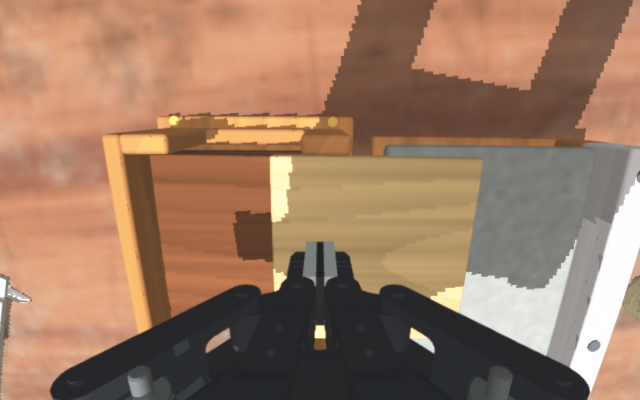

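The panel has slid about 60 mm. It is flat, and the dark second panel is still in place behind it (left edge at col 272). Continuing onto the deck.

```bash
python3 - <<'E'
from h import *
b=np.load('b.npy');y=np.radians(-4.4);uy=np.array([-np.sin(y),np.cos(y)])
slide(uy,.06,b,verbose=1); print(bot.get_t(),bot.get_tcp_pos())
snap('wrist','w3.png')
E
```

```text
0 4.0 z 0.1371 [-0.4  0.6  4.3]
1 8.0 z 0.1368 [0.7 1.2 6.2]
2 12.0 z 0.1368 [-0.1  1.1  6. ]
3 16.0 z 0.1368 [-0.2 -1.6  7.8]
4 20.0 z 0.1371 [0.3 0.1 5.4]
5 24.0 z 0.1370 [-0.   0.8  4.9]
6 28.0 z 0.1368 [-0.1  0.2  4.7]
7 32.0 z 0.1366 [0.5 0.9 4.2]
8 36.0 z 0.1364 [-0.1  0.   3.8]
9 40.0 z 0.1361 [-0.4 -1.4  0.7]
  lost; down 7.5 True [-1.4 -1.1  9.6]
10 44.0 z 0.1291 [0.7 0.3 4.3]
11 48.0 z 0.1288 [0.3 1.2 6.6]
12 52.0 z 0.1289 [0.9 0.4 6.8]
13 56.0 z 0.1290 [0.1 0.4 6.2]
14 60.0 z 0.1291 [-0.3  0.8  6.2]
16.45 [ 0.6232999  -0.05633021  0.12905967]
```

View pics/w3.png

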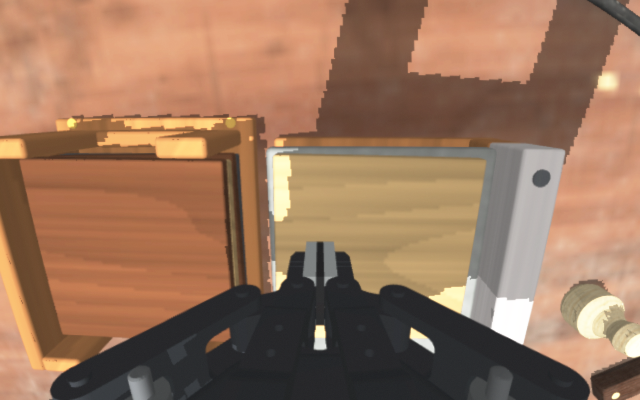

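The panel now lies flat and wholly on the deck, about 8 mm short of the stop (its right edge at col ~485). I'll lift off, press again at its centre, and slide it to the stop and then the fence.

```bash
python3 - <<'E'
from h import *
y=np.radians(-4.2);uy=np.array([-np.sin(y),np.cos(y)]);ux=np.array([np.cos(y),np.sin(y)])
p=np.array(bot.get_tcp_pos());bot.move_linear(p+[0,0,.012],speed=.05)
p=np.array(bot.get_tcp_pos());p[:2]+=.025*uy;bot.move_linear(p,rot=quat(-4.2),speed=.05);bot.wait(.2)
b=np.array(bot.get_force());np.save('b.npy',b);print(b)
print(guarded(.02,3));print(bot.get_tcp_pos())
slide(uy,.018,b,step=.003,verbose=1)
slide(ux,.040,b,verbose=1); print(bot.get_t(),bot.get_tcp_pos())
snap('wrist','w4.png')
E
```

```text
[-0.75859211  0.25094776 -0.33525591]
True
[ 0.62519999 -0.03171054  0.12845405]
0 3.0 z 0.1285 [0.3 0.  8.2]
1 6.0 z 0.1288 [1.2 0.3 5.7]
2 9.0 z 0.1287 [-0.2  2.   6.4]
3 12.0 z 0.1288 [0.7 0.6 5.7]
4 15.0 z 0.1288 [1.  0.8 6.8]
5 18.0 z 0.1289 [0.8 1.  6.3]
0 4.0 z 0.1290 [ 3.4 -0.6  6.5]
1 8.0 z 0.1291 [ 2.3 -1.   5.3]
2 12.0 z 0.1290 [ 2.1 -1.1  5.6]
3 16.0 z 0.1289 [ 1.6 -1.3  5.6]
4 20.0 z 0.1289 [ 1.1 -1.1  6.3]
5 24.0 z 0.1289 [ 1.3 -1.3  5.6]
6 28.0 z 0.1289 [ 0.5 -1.4  5.3]
7 32.0 z 0.1287 [ 0.8 -2.2  6.6]
8 36.0 z 0.1288 [ 0.2 -1.   6.8]
9 40.0 z 0.1289 [ 0.4 -0.8  6.1]
22.4167 [ 0.6667147  -0.01656504  0.12892838]
```

View pics/w4.png

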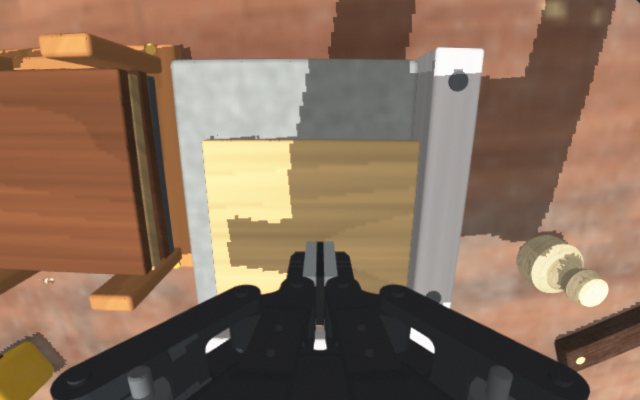

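```bash
python3 - <<'E'
from h import *
p=np.array(bot.get_tcp_pos());bot.move_linear(p+[0,0,.05],speed=.1)
bot.move_linear([.585,-.11,.29],rot=quat(-4.2),speed=.15);bot.wait(.2)
a=snap('wrist','w5.png')[:,:,::-1];print(bot.get_t())
q=project('wrist',[[.6575,-.0213,.053],[.711,.025,.066],[.7,-.13,.066]]);print(q)
u,v=q[0].astype(int);u0,v0=max(0,min(u-110,420)),max(0,min(v-90,235));print(u0,v0)
cv2.imwrite('pics/w5c.png',cv2.resize(a[v0:v0+165,u0:u0+220],None,fx=3.5,fy=3.5,interpolation=cv2.INTER_CUBIC))
E
```

```text
24.625
[[407.73515681 245.07393906]
 [452.72622092 292.06166728]
 [309.5502841  293.22455288]]
297 155
```

View pics/w5c.png

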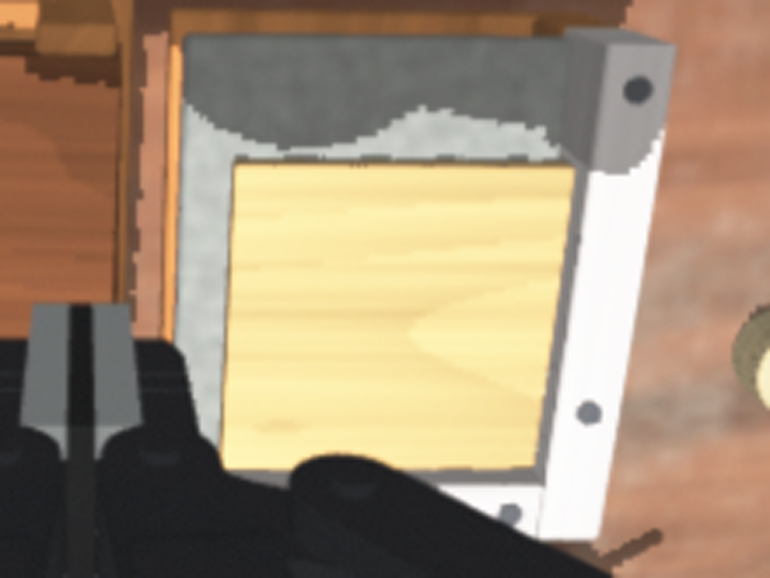

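The panel appears home: parallel grey strips (the stop and fence faces) show at its right and lower edges. I'll check this by measurement, then give one more diagonal press to be sure.

```bash
python3 - <<'E'
from h import *
f=lambda L,z: toplane('wrist',np.array(L)/3.5+[297,155],z)[:,:2]
y=np.radians(-4.2);uy=np.array([-np.sin(y),np.cos(y)]);ux=np.array([np.cos(y),np.sin(y)])
def rep():
  P=f([(235,165),(575,167),(537,467),(222,470)],.0572);S=f([(587,185),(547,480)],.066);F=f([(460,482),(543,485)],.066)
  print('panel jig-frame',np.c_[P@ux,P@uy].round(4).tolist());print('stop y',(S@uy).round(4),'fence x',(F@ux).round(4));return P.mean(0)
C=rep();print('centre',C)
p=C-.004*(ux+uy)
bot.move_linear([*p,.155],speed=.15);bot.move_linear([*p,.14],speed=.06);bot.wait(.2)
b=np.array(bot.get_force());print(guarded(.02,3),bot.get_tcp_pos())
for d in (uy,ux,uy+ux): slide(d,.009,b,Ft=7,step=.003,verbose=1)
p=np.array(bot.get_tcp_pos());bot.move_linear(p+[0,0,.05],speed=.1)
bot.move_linear([.585,-.11,.29],rot=quat(-4.2),speed=.15);bot.wait(.2)
a=snap('wrist','w6.png')[:,:,::-1];print(bot.get_t())
a5=cv2.imread('pics/w5.png');print('diff',cv2.absdiff(a5,np.ascontiguousarray(a))[190:300,355:470].max(2).mean())
cv2.imwrite('pics/w6c.png',cv2.resize(a[155:320,297:517],None,fx=3.5,fy=3.5,interpolation=cv2.INTER_CUBIC))
E
```

```text
panel jig-frame [[0.6082, -0.0225], [0.6088, 0.0772], [0.7081, 0.0781], [0.7083, -0.0225]]
stop y [0.0772 0.0776] fence x [0.7077 0.7091]
centre [ 0.65862971 -0.02071927]
True [ 0.65444257 -0.0244158   0.12854837]
0 3.0 z 0.1285 [-1.  -0.4  7.8]
1 6.0 z 0.1287 [-0.6  0.8  7.5]
2 9.0 z 0.1287 [1.  0.8 7.4]
0 3.0 z 0.1289 [-0.3  0.1  6. ]
1 6.0 z 0.1288 [-1.1 -0.6  8. ]
2 9.0 z 0.1289 [-1.   0.5  8.3]
0 3.0 z 0.1290 [-1.4  0.   7.5]
1 6.0 z 0.1290 [-0.7  1.4  5.9]
2 9.0 z 0.1289 [-1.2  0.1  8.1]
31.6083
diff 0.8384189723320158
```

View pics/w6c.png

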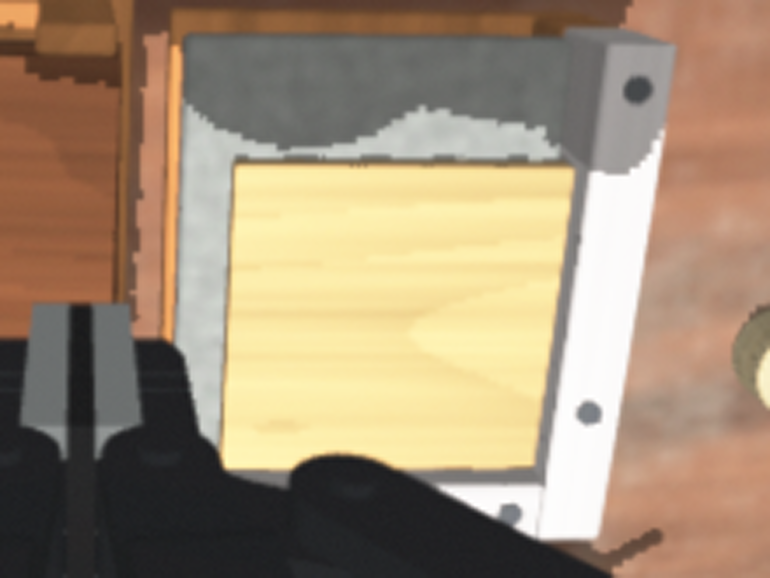

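The second push moved nothing, so the panel was already seated. Its edges match the stop and fence faces to within about 0.5 mm. Handing in.

```bash
python3 - <<'E'
from station import bot
bot.finish_job();print(bot.get_t())
E
```

```text
the job is handed in; nothing more can be done
the job is handed in; nothing more can be done
```

I slid the top panel off the stack and across the gap with closed fingertips. I then pressed it again at its centre, slid it against the end stop and then the side fence, lifted clear and handed the job in at about 32 s.

- **Forces:** I aimed for 6–7 N. Readings while sliding were about 4–8 N. The highest reading was 9.6 N, for a moment, when the panel settled onto the deck, which stands near its lowest setting. The fingertips also lost contact once as the panel came off the stack edge, so I lowered them 7.5 mm to catch it again.
- **Seating:** In the wrist images the panel's edges match the stop and fence faces to within about 0.5 mm, inside the 2 mm calibration error, and it is square to the jig. A second push towards the stop, the fence and the corner left the before and after images practically identical. The side-force readings were too noisy (about 1 N) to confirm contact on their own, so I rely on the images and that push.
- **Left alone:** The dark second panel looked in place in the magazine once the top one was off. I did not measure it, and the two panels below were not checked separately. The loose things stayed clear of the arm's path, though I took no final overall picture of them.

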